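# Unlatch the reagent case and right the tipped bottle

### The job

Swing the latch lever on the front of the grey reagent case free, then open the lid until it stands upright or leans back by itself. One of the three bottles in the lane inside has tipped against the divider: stand it upright on the lane floor, on its own side of the divider, without knocking over or shoving its two neighbours, and leave the lid open, the latch free and the other things on the bench where they are.

Things in the scene. Friction and masses are not known exactly. Their poses are not given: they have to be found in the camera images.
- case: Grey plastic reagent case, fixed to the bench: base 130 (x) x 300 (y) x 55 high, walls 4; 120 high when shut. Origin under the centre of the base, on the bench; x points away from its front (latch and handle on the -x side, hinge on the +x side), y to the left seen from the front, z up.
- lane_end (a point): Inside the case: middle of the left end of the bottle lane's floor, 7 above the bench, case axes. The lane, 52 wide between rails 15 high, runs from here 198 towards -y; its floor is a flat mat with one groove, 4 wide and 3 deep, across it 34 from here: the tipped bottle's foot edge rests there. On the +y side stands the divider, 6 thick, 38 high; beyond it a block 17 high.
- latch (a joint): Latch lever angle, rad. At 0 to 0.2 the arm lies along the case front over a steel lug of the lid and holds it shut. It turns about an upright pin near the front right corner; growing values swing its free end out, away from the case (counter-clockwise from above), up to 2.0. The lug is clear above 0.6; well free is 1.0 or more. It stays where left.
- latch_pivot (a point): Point on the upright axis of the latch lever, at the underside of its arm, 63 above the bench. The arm is 66 long, 12 wide and 8 thick; the point turns with the lever, its y axis pointing along the arm to the free end.
- latch_peg (a point): Upright round steel peg at the free end of the lever, 14 diameter, rising from the arm's top (71 above the bench) to 113; the point is on its axis, 98 above the bench and 60 from the pivot axis. When latched, 30 mm in front of the closed lid's front face.
- lid (a joint): Lid angle, rad: 0 closed, growing as it opens upward, stop at 1.75 (just past upright). The hinge is stiff: the lid (0.35 kg) stays where it is left; about 3 N at the handle moves it.
- lid_handle (a point): Middle of the steel bar handle on the lid's front face: a round bar about 90 long along the case's y axis, 48 in front of the face, 11 thick, 100 above the bench when shut; it turns with the lid, 184 from the hinge line. Its two legs are at the bar's ends.
- lid_hinge (a point): Point on the lid's hinge line, 55.5 above the bench at the case's back edge; the line runs along the case's y axis. It turns with the lid.
- bottle: The tipped amber reagent bottle, leaning about 40 degrees from upright along the lane with its head over the divider (towards the case's +y). 104 tall, body 40 diameter up to 60, shoulder to 71, neck 24 diameter, black cap 28 diameter from 78 to 104; about 0.12 kg. Origin at the centre of its underside, z along its axis towards the cap.
- bottle_cap (a point): Centre of the tipped bottle's black cap, on its axis, 92 from its underside.
- neighbour1: Standing bottle of the same shape in the lane, the one next to the tipped bottle. Origin at the centre of its underside.
- neighbour2: Standing bottle of the same shape, farther along the lane. Origin at the centre of its underside.
- jar: Specimen jar, white, 54 diameter, 75 tall, standing on the bench near the case. Origin at the centre of its underside.
- slidebox: Cardboard slide box 85 x 60 x 30 high lying near the case. Origin at the centre of its underside.
- spectacles: Black spectacles lying on the bench, about 140 wide, 120 long, 8 high. Origin at the middle of the frame.
- timer: Round white bench timer, 60 diameter, 25 high. Origin at the centre of its underside.

How it is judged:
On the way, in this order (a step that is already met when the one before it is completed fails the run):
1. the latch lever is swung free (past 1.0 rad) while the lid is still shut (value of joint latch above 1 rad and value of joint lid below 0.1 rad), for 0.1 s.
2. the lid is opened to about upright (past 1.4 rad) (value of joint lid above 1.4 rad), for 0.2 s.
3. the tipped bottle stands upright on the lane floor (angle between bottle's own z axis and vertical below 0.12 rad and x of bottle in the frame of case between -0.02 and 0.02 m and y of bottle in the frame of case between -0.15 and 0.05 m and z of bottle in the frame of case below 0.015 m), for 0.2 s.
At the end, for the whole second after the job is handed in: Latch past 0.8 rad, lid past 1.4 rad; the bottle still and upright within 0.12 rad on the lane floor (origin at most 15 mm above the case's, within 20 mm of the lane's centre line, right of the divider: case y -150 to 50 mm); both neighbours upright within 0.12 rad (all of step 3 and value of joint latch above 0.8 rad and value of joint lid above 1.4 rad and linear speed of bottle below 0.02 m/s and angle between each of neighbour1, neighbour2's own z axis and vertical below 0.12 rad); the robot touches nothing.
It fails at once if a neighbour bottle is knocked over (0.4 rad) or shoved more than 30 mm (angle between any of neighbour1, neighbour2's own z axis and vertical above 0.4 rad or distance of any of neighbour1, neighbour2 from where it was at the start of the episode above 0.03 m).
It fails at once if another thing on the bench is moved more than 40 mm (distance of any of jar, slidebox, spectacles, timer from where it was at the start of the episode above 0.04 m).
It also fails if it takes over 67 s, if anything falls off the work surface, if the arm or the gripper's body presses on something with over 40 N, if the wrist force passes 120 N, or if a joint passes its speed limit or range.

### The arm

A 6-joint arm with a two-finger parallel gripper is mounted at the origin on the work surface. World frame = base frame: x ahead of the robot, y to its left, z up, the work surface at z = 0. Lengths are in m, angles in rad, forces in N, time in s.
With the tool pointing down it reaches from about 0.3 to 0.875 m from the base axis. Payload 6.4 kg.
Tool frame: the origin (TCP) lies midway between the tips of the shut fingers; the grasp point (between the pads) lies ctrl.grip_point_offset behind it (ctrl.grip_point_offset is the distance from the TCP to the grasp point, in m); z points along the fingers, y is the direction in which the jaws open and shut (so a half turn about z gives the same grasp; the last joint's range is limited). The gripper opens to 85 mm and grips with 20 to 120 N. Pads are 22 mm wide; open, the fingers measure 114 mm over their backs; the gripper's body (76 mm by 85 mm) begins 54 mm behind the grasp point. The pads swing forward as they close: fully open they stand 13 mm farther back than shut.
Start: joints at [0.999, 0.181, 1.607, -0, 1.354, -0.206], TCP at [0.206, 0.537, 0.231] pointing down, gripper open.
Joint ranges: [-2.99, 2.99], [-0.89, 2.07], [0.3, 2.58], [-1.14, 4.28], [0, 2.63], [-3.12, 3.12]. Speed limits (rad/s): [2.57, 2.57, 3.01, 3.14, 3.14, 3.14].

### API

Orientations are given as a unit quaternion [w, x, y, z].
In Python, from bench import ctrl, viewer gives the robot as it stands.
- The arm moves only by the shell command python3 -m handwheel 'ROWS' [OPENING]. ROWS is JSON, a list of rows, each an object with "travel": the shift along the tool's x, y, z as a fraction of full scale, a list of three; "dr": the turn, a rotation vector about the tool's x, y, z as a fraction of full scale, a list of three. A call has 1 to 20 rows; each row shifts and turns the pose as measured when the row begins, along the tool's axes as they then stand; what a row does not reach is not made up. Full scale, the value 1, is 150 mm for a shift and 30 degrees for a turn. A row lasts 1/12 s, in which the tool goes at most 41.7 mm and 7.16 degrees, less where a joint would pass 70% of its speed; a pose out of reach is approached as far as the arm can. A call with a number of a shift or a turn outside -1 to 1 is refused whole. A call with a gripper value outside its range is refused whole. OPENING is the opening, from -1 (shut) to 1 (fully open), set as the call begins (- or left out, the last holds). The fingers move at their own pace and stop on an object; the grip force is fixed at half the most. Time passes only in rows, so rows that do not move let the fingers close. It gives the time, the measured TCP pose, the force and the opening at its end, in the units of the state.
- ctrl.get_obs(): the state, without advancing time (a new reading comes with each control period).
- viewer.camera(name): name is "side" or "top" or "wrist"; returns the picture (480x640x3 uint8, red, green, blue); there is no depth.
- viewer.get_calibration(name): a dict with "camera_matrix" (3x3 intrinsics, pixels), "R" (3x3) and "t" (3): a world point X has camera coordinates R X + t. Camera axes: x right, y down, z forward; pixel columns grow to the right and rows downward; lengths in m; the calibration is good to about 2 mm. A picture is of the moment at which its call begins: read the wrist's pose just before it. get_calibration takes no time and is no camera call; for the wrist camera it gives the pose at the moment of the call.
- ctrl.hand_in(): hands the job in, once; it reports no verdict.
The state is a dict: "time_s": time; "q": joint angles; "dq": joint speeds; "joint_efforts": joint torques, N m; "eef_pos": TCP position; "eef_rot": TCP orientation; "wrist_force": force on the tool from outside, world axes, zero at the start; "torque": the same for the moment, N m; "opening": opening from 0.0 (shut) to 1.0 (fully open).
Only numpy, scipy, OpenCV 4.12 (cv2) and the standard library are available. Lean on these libraries where they do the work, as an engineer would, in place of code of your own. Each camera call takes 0.05 s, during which the arm holds its last target. There are 200 camera calls.

## Working session

There is one attempt and no reset: what is moved stays moved. The work goes in short steps, Python scripts to look and compute and a shell command to move; the robot and the scene stay as the last step left them, time stands still between calls to the robot, and variables do not carry over. Pictures are saved under pics/ and viewed, about 8 in all and at most 12, crops included, and the job is handed in when it is done.

```bash
mkdir -p pics; python3 - <<'E'
from bench import ctrl, viewer
import cv2,numpy as np
np.set_printoptions(precision=4,suppress=True)
o=ctrl.get_obs();print(o, ctrl.grip_point_offset)
for n in("top","side"):
    im=viewer.camera(n);cv2.imwrite(f"pics/{n}0.png",im[:,:,::-1]);c=viewer.get_calibration(n);print(n,c)
E
```

```text
{'time_s': 0.0, 'q': array([ 0.9987,  0.1816,  1.608 , -0.    ,  1.3538, -0.2063]), 'dq': array([-0.0008,  0.0008, -0.002 ,  0.0017,  0.0006,  0.0009]), 'joint_efforts': array([ -0.0003, -44.4903, -35.1319,  -0.0005,   0.0096,   0.    ]), 'eef_pos': array([0.2054, 0.5365, 0.2304]), 'eef_rot': array([-0.0003,  0.1819,  0.9833, -0.0008]), 'wrist_force': array([ 0.0594,  0.344 , -0.0906]), 'torque': array([-0.0119,  0.0283, -0.0151]), 'opening': 1.0031602577295857} 0.0187
top {'camera_matrix': array([[560.6349,   0.    , 320.4204],
       [  0.    , 560.6349, 230.963 ],
       [  0.    ,   0.    ,   1.    ]]), 'R': array([[-0.0247, -0.9997,  0.    ],
       [-0.981 ,  0.0242, -0.1925],
       [ 0.1925, -0.0048, -0.9813]]), 't': array([-0.0077,  0.5365,  1.2231])}
side {'camera_matrix': array([[525.4952,   0.    , 317.322 ],
       [  0.    , 525.4952, 231.8248],
       [  0.    ,   0.    ,   1.    ]]), 'R': array([[-0.7407,  0.6716,  0.018 ],
       [ 0.4267,  0.491 , -0.7595],
       [-0.5189, -0.5549, -0.6503]]), 't': array([ 0.403 , -0.1683,  1.613 ])}
```

View pics/top0.png

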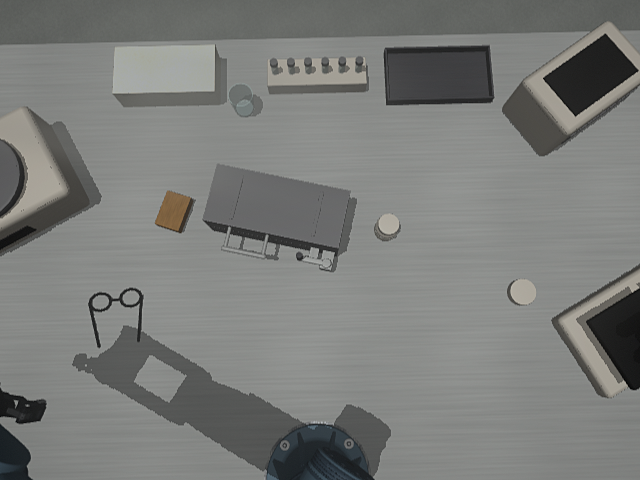

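View pics/side0.png

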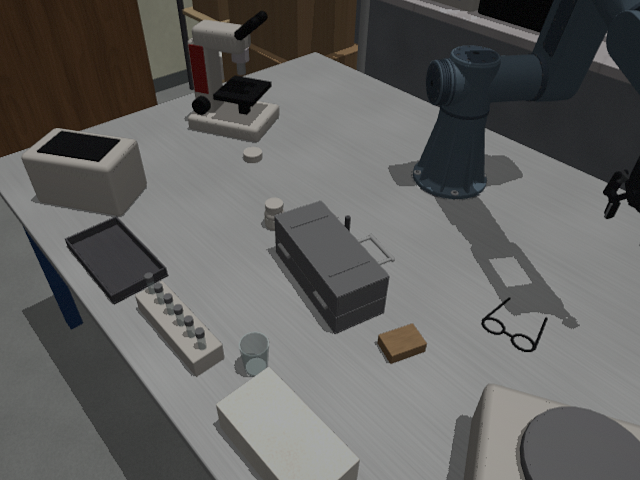

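The top view shows the case at about (275,210), handle bar (245,250), latch peg near (300,257) and the jar at (388,225). I'll enlarge both views of the case to get its corners.

```bash
python3 - <<'E'
import cv2,numpy as np
a=cv2.imread("pics/top0.png")[150:290,190:370];b=cv2.imread("pics/side0.png")[190:340,265:415]
f=lambda i,s:cv2.convertScaleAbs(cv2.resize(i,s,interpolation=cv2.INTER_CUBIC),alpha=1.5,beta=10)
o=np.zeros((560,800,3),np.uint8);A=f(a,(720,560));o=A
cv2.imwrite("pics/crop1.png",o)
E
```

```text
(no output)
```

View pics/crop1.png

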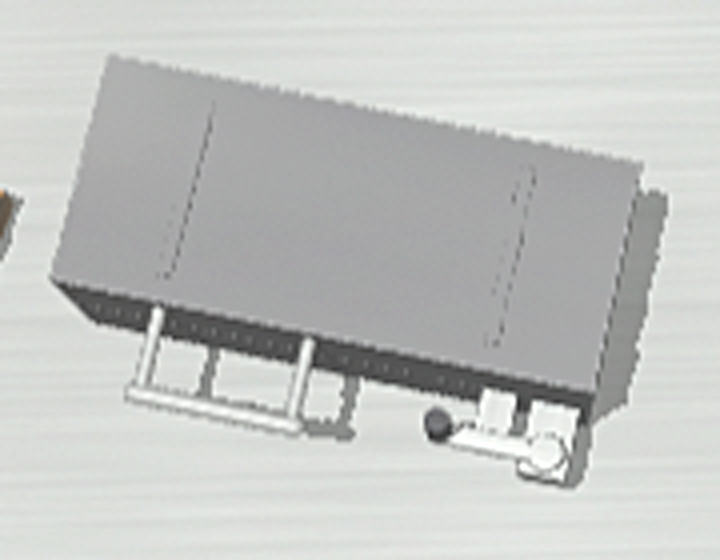

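```bash
cat > h.py <<'E'
from bench import ctrl, viewer
import cv2,numpy as np
from scipy.spatial.transform import Rotation as Ro
np.set_printoptions(precision=4,suppress=True)
def ray(n,p,z,c=None):
    c=c or viewer.get_calibration(n)
    R,t=np.array(c["R"]),np.array(c["t"]);o=-R.T@t
    d=R.T@np.linalg.solve(c["camera_matrix"],[p[0],p[1],1.]);return o+d*(z-o[2])/d[2]
def proj(n,X):
    c=viewer.get_calibration(n);p=c["camera_matrix"]@(c["R"]@np.array(X)+c["t"]);return p[:2]/p[2]
def tool():
    o=ctrl.get_obs();q=np.array(o["eef_rot"]);return np.array(o["eef_pos"]),Ro.from_quat(q[[1,2,3,0]])
def delta(P,R):
    "needed shift (tool axes, full-scale units) and rotvec (full-scale) to world pose"
    p,r=tool();return r.inv().apply(np.array(P)-p)/.15,(r.inv()*R).as_rotvec()/np.radians(30)
E
python3 - <<'E'
from h import *
P=lambda u,v,z:ray("top",(u/4+190,v/4+150),z)
BL,BR,FR,FL=[P(*a,.12) for a in((108,55),(642,163),(597,392),(52,278))]
print(BL,BR,FR,FL);print([np.linalg.norm(a-b) for a,b in((BL,BR),(BR,FR),(FR,FL),(FL,BL))])
c=(BL+BR+FR+FL)/4
y=(BL-BR+FL-FR);x=(BL+BR-FL-FR);print(c,[np.arctan2(y[1],y[0])-np.pi/2,np.arctan2(x[1],x[0])])
a=np.arctan2(y[1],y[0])-np.pi/2;R=np.array([[np.cos(a),-np.sin(a)],[np.sin(a),np.cos(a)]])
for n,p in dict(peg=P(438,424,.113),piv=P(548,452,.071),h1=P(132,393,.103),h2=P(296,428,.103)).items():print(n,p,R.T@(p-c)[:2])
print(tool()[1].as_matrix())
c=viewer.get_calibration("wrist");p,r=tool();print("camera in tool",r.inv().apply(-np.array(c["R"]).T@c["t"]-p),r.inv().as_matrix()@np.array(c["R"]).T)
E
```

```text
[0.6793 0.2034 0.12  ] [ 0.6106 -0.0885  0.12  ] [ 0.4848 -0.06    0.12  ] [0.5544 0.2323 0.12  ]
[np.float64(0.2998438573493271), np.float64(0.12906125384234451), np.float64(0.3004264922640361), np.float64(0.12828220053988593)]
[0.5823 0.0718 0.12  ] [np.float64(-0.23250003597115754), np.float64(-0.224763932967514)]
peg [0.4706 0.0255 0.113 ] [-0.098  -0.0707]
piv [ 0.4598 -0.0337  0.071 ] [-0.0949 -0.1309]
h1 [0.4932 0.1915 0.103 ] [-0.1142  0.0959]
h2 [0.4719 0.1027 0.103 ] [-0.1146  0.0046]
[[-0.9338  0.3577 -0.0008]
 [ 0.3577  0.9338 -0.0013]
 [ 0.0003 -0.0015 -1.    ]]
camera in tool [ 0.0662  0.0004 -0.1427] [[ 0.0007 -0.9642 -0.265 ]
 [ 1.      0.0007  0.0001]
 [ 0.0001 -0.265   0.9642]]
```

```bash
python3 -m handwheel '[{"travel":[-0.192,-0.17,0],"dr":[0,0,0]},{"travel":[-0.192,-0.17,0],"dr":[0,0,0]},{"travel":[-0.192,-0.17,0],"dr":[0,0,0]},{"travel":[-0.192,-0.17,0],"dr":[0,0,0]},{"travel":[-0.192,-0.17,0],"dr":[0,0,0]},{"travel":[-0.192,-0.17,0],"dr":[0,0,0]},{"travel":[-0.192,-0.17,0],"dr":[0,0,0]},{"travel":[-0.192,-0.17,0],"dr":[0,0,0]},{"travel":[-0.192,-0.17,0],"dr":[0,0,0]},{"travel":[-0.192,-0.17,0],"dr":[0,0,0]},{"travel":[-0.192,-0.17,0],"dr":[0,0,0]},{"travel":[-0.192,-0.17,0],"dr":[0,0,0]},{"travel":[-0.192,-0.17,0],"dr":[0,0,0]},{"travel":[0,0,0],"dr":[0,0,-0.13]},{"travel":[0,0,0],"dr":[0,0,-0.13]}]' 0; python3 - <<'E'
from h import *
yaw=-.23;c,s=np.cos(yaw),np.sin(yaw)
R=Ro.from_matrix(np.array([[-c,-s,0],[-s,c,0],[0,0,-1]]).T)
R=Ro.from_matrix(np.column_stack([[-c,-s,0],[-s,c,0],[0,0,-1]]))
print(delta([.472,.025,.2],R),ctrl.get_obs()["q"])
E
```

```text
time_s: 1.35
eef_pos: [0.4424, 0.0717, 0.2253]
eef_rot: [-0.002, 0.111, 0.994, -0.003]
wrist_force: [-0.2, 0.4, -0.4]
opening: 0.501
(array([-0.2619, -0.2592,  0.1689]), array([-0.0112, -0.0077,  0.0152])) [-0.1014 -0.1033  1.9136 -0.0055  1.336  -1.4489]
```

```bash
python3 -m handwheel '[{"travel":[-0.1,-0.1,0.06],"dr":[0,0,0]},{"travel":[-0.1,-0.1,0.06],"dr":[-0.01,0,0.01]},{"travel":[-0.06,-0.06,0.05],"dr":[0,0,0]},{"travel":[0,0,0],"dr":[0,0,0]}]' ; python3 - <<'E'
from h import *
yaw=-.23;c,s=np.cos(yaw),np.sin(yaw)
R=Ro.from_matrix(np.column_stack([[-c,-s,0],[-s,c,0],[0,0,-1]]))
print(delta([.472,.025,.087],R))
im=viewer.camera("wrist");cv2.imwrite("pics/w1.png",im[:,:,::-1])
for X in([.472,.025,.113],[.4598,-.0337,.071]):print(proj("wrist",X))
E
```

```text
time_s: 1.68
eef_pos: [0.4726, 0.0215, 0.1982]
eef_rot: [-0.002, 0.113, 0.994, 0.0]
wrist_force: [0.2, 0.0, 0.5]
opening: 0.501
(array([0.0061, 0.0217, 0.7417]), array([-0.0004, -0.0086,  0.0071]))
[323.2489 249.6257]
[251.4369 237.4553]
```

View pics/w1.png

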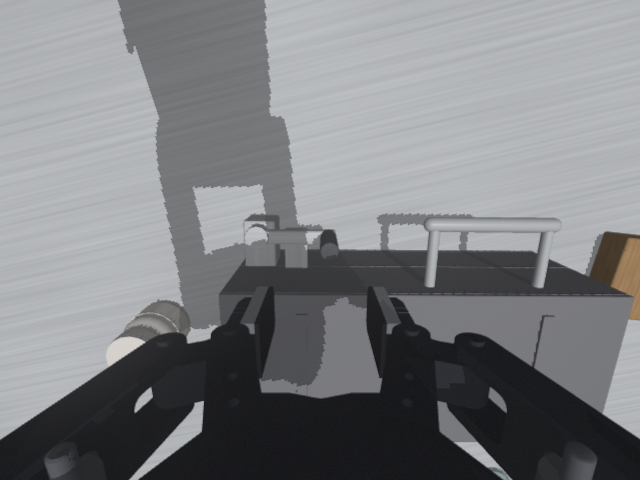

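The wrist view shows the peg top at (331,250), against a predicted (323,250), so it sits about 3 mm further left. I'll descend and grip it.

```bash
python3 -m handwheel '[{"travel":[0,0.02,0.12],"dr":[0,0,0]},{"travel":[0,0.02,0.13],"dr":[0,0,0]},{"travel":[0,0,0.13],"dr":[0,0,0]},{"travel":[0,0,0.13],"dr":[0,0,0]},{"travel":[0,0,0.13],"dr":[0,0,0]},{"travel":[0,0,0.1],"dr":[0,0,0]},{"travel":[0,0,0.04],"dr":[0,0,0]},{"travel":[0,0,0],"dr":[0,0,0]}]'; python3 -m handwheel '[{"travel":[0,0,0],"dr":[0,0,0]},{"travel":[0,0,0],"dr":[0,0,0]},{"travel":[0,0,0],"dr":[0,0,0]},{"travel":[0,0,0],"dr":[0,0,0]},{"travel":[0,0,0],"dr":[0,0,0]},{"travel":[0,0,0],"dr":[0,0,0]}]' -1
```

```text
time_s: 2.4
eef_pos: [0.4719, 0.0352, 0.0805]
eef_rot: [-0.001, 0.111, 0.994, 0.001]
wrist_force: [-0.4, -0.3, 0.1]
opening: 0.502
time_s: 2.9
eef_pos: [0.4694, 0.0288, 0.0817]
eef_rot: [-0.003, 0.109, 0.994, -0.006]
wrist_force: [1.9, -1.8, -11.6]
opening: 0.144
```

```bash
python3 -m handwheel '[{"travel":[0.04,-0.002,0],"dr":[0,0,-0.19]},{"travel":[0.04,-0.002,0],"dr":[0,0,-0.19]},{"travel":[0.04,-0.002,0],"dr":[0,0,-0.19]},{"travel":[0.04,-0.002,0],"dr":[0,0,-0.19]},{"travel":[0.04,-0.002,0],"dr":[0,0,-0.19]},{"travel":[0.04,-0.002,0],"dr":[0,0,-0.19]},{"travel":[0.04,-0.002,0],"dr":[0,0,-0.19]},{"travel":[0.04,-0.002,0],"dr":[0,0,-0.19]}]'; python3 - <<'E'
from h import *
p,r=tool();piv=np.array([.4598,-.0337]);d=p[:2]-piv;print(d,np.hypot(*d),np.arctan2(d[1],d[0])-(np.pi/2-.23),r.as_matrix()[:,1])
E
```

```text
time_s: 3.57
eef_pos: [0.4225, 0.0166, 0.0818]
eef_rot: [-0.006, -0.303, 0.953, -0.009]
wrist_force: [5.3, -5.7, -14.1]
opening: 0.139
[-0.0373  0.0503] 0.06260325464059427 0.8683137179912741 [-0.5769  0.8167 -0.0131]
```

```bash
python3 -m handwheel '[{"travel":[0.04,-0.002,0],"dr":[0,0,-0.19]},{"travel":[0.04,-0.002,0],"dr":[0,0,-0.19]},{"travel":[0.04,-0.002,0],"dr":[0,0,-0.19]},{"travel":[0.04,-0.002,0],"dr":[0,0,-0.19]},{"travel":[0.04,-0.002,0],"dr":[0,0,-0.19]},{"travel":[0.04,-0.002,0],"dr":[0,0,-0.19]},{"travel":[0,0,0],"dr":[0,0,0]},{"travel":[0,0,0],"dr":[0,0,0]}]'; python3 -m handwheel '[{"travel":[0,0,0],"dr":[0,0,0]},{"travel":[0,0,0],"dr":[0,0,0]},{"travel":[0,0,0],"dr":[0,0,0]},{"travel":[0,0,-0.1],"dr":[0,0,0]},{"travel":[0,0,-0.15],"dr":[0,0,0]},{"travel":[0,0,-0.2],"dr":[0,0,0]},{"travel":[0,0,-0.2],"dr":[0,0,0]},{"travel":[0,0,-0.1],"dr":[0,0,0]}]' -0.3;  python3 - <<'E'
from h import *
p,r=tool();piv=np.array([.4598,-.0337]);d=p[:2]-piv;print(d,np.hypot(*d),np.arctan2(d[1],d[0])-(np.pi/2-.23),r.as_matrix()[:,1])
im=viewer.camera("top");cv2.imwrite("pics/t2.png",im[:,:,::-1])
cc=np.array([.5823,.0718]);yaw=-.23;c,s=np.cos(yaw),np.sin(yaw);M=np.array([[c,-s],[s,c]])
h=cc+M@[-.113,.05];print("handle",h)
# jaws along case x: tool y = -case x
R=Ro.from_matrix(np.column_stack([[-M[0,1],-M[1,1],0],[-c,-s,0],[0,0,-1]]));R2=R*Ro.from_euler('z',180,degrees=True)
for Q in(R,R2):print(delta([*h,.2],Q))
print(ctrl.get_obs()["q"])
E
```

```text
time_s: 4.23
eef_pos: [0.402, -0.0146, 0.0818]
eef_rot: [-0.006, -0.582, 0.813, -0.011]
wrist_force: [4.8, 0.3, -11.8]
opening: 0.142
time_s: 4.9
eef_pos: [0.4017, -0.0102, 0.2007]
eef_rot: [-0.007, -0.584, 0.812, -0.011]
wrist_force: [-0.0, -1.5, -0.4]
opening: 0.348
[-0.0581  0.0235] 0.06268373949714495 1.4162637392053785 [-0.9479  0.3186 -0.0098]
handle [0.4837 0.1462]
(array([-1.1618, -0.1754, -0.0052]), array([-0.0244, -0.0458, -0.1798]))
(array([-1.1618, -0.1754, -0.0052]), array([-0.0698,  0.0372,  5.8197]))
[-0.303  -0.204   2.0473 -0.0246  1.285  -3.1137]
```

View pics/t2.png

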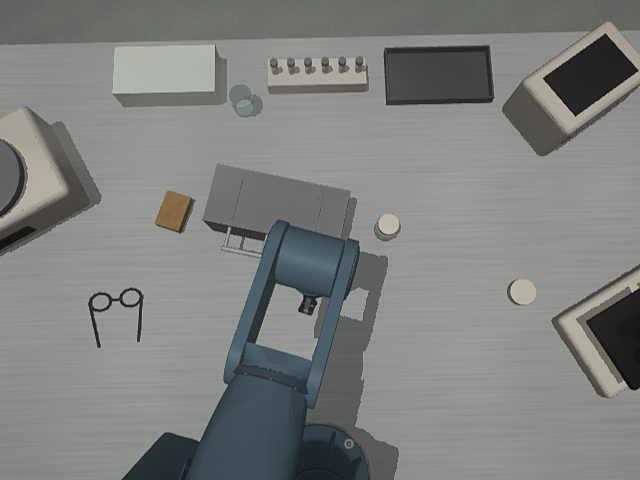

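Top view: the latch arm is hidden under the wrist, but TCP geometry puts it at about 1.4 rad, and the neighbouring objects haven't moved. q6 is close to its limit, so I'll unwind the wrist half a turn towards the handle orientation.

```bash
python3 -m handwheel '[{"travel":[0,0,0],"dr":[0,0,0.236]},{"travel":[0,0,0],"dr":[0,0,0.236]},{"travel":[0,0,0],"dr":[0,0,0.236]},{"travel":[0,0,0],"dr":[0,0,0.236]},{"travel":[0,0,0],"dr":[0,0,0.236]},{"travel":[0,0,0],"dr":[0,0,0.236]},{"travel":[0,0,0],"dr":[0,0,0.236]},{"travel":[0,0,0],"dr":[0,0,0.236]},{"travel":[0,0,0],"dr":[0,0,0.236]},{"travel":[0,0,0],"dr":[0,0,0.236]},{"travel":[0,0,0],"dr":[0,0,0.236]},{"travel":[0,0,0],"dr":[0,0,0.236]},{"travel":[0,0,0],"dr":[0,0,0.236]},{"travel":[0,0,0],"dr":[0,0,0.236]},{"travel":[0,0,0],"dr":[0,0,0.236]},{"travel":[0,0,0],"dr":[0,0,0.236]},{"travel":[0,0,0],"dr":[0,0,0.236]},{"travel":[0,0,0],"dr":[0,0,0.236]},{"travel":[0,0,0],"dr":[0,0,0.236]},{"travel":[0,0,0],"dr":[0,0,0.236]}]'; python3 -m handwheel '[{"travel":[0,0,0],"dr":[0,0,0.236]},{"travel":[0,0,0],"dr":[0,0,0.236]},{"travel":[0,0,0],"dr":[0,0,0.236]},{"travel":[0,0,0],"dr":[0,0,0.236]},{"travel":[0,0,0],"dr":[0,0,0.236]},{"travel":[0,0,0],"dr":[0,0,0.1]},{"travel":[0,0,0],"dr":[0,0,0]}]'
cat >> h.py <<'E'
cc=np.array([.5823,.0718]);yaw=-.23;c,s=np.cos(yaw),np.sin(yaw)
M=np.array([[c,-s,0],[s,c,0],[0,0,1]])
def W(x,y,z):return M@[x,y,z]+[*cc,0]
def C(p):return M.T@(np.array(p)-[*cc,0])
# tool down, tool x=case +y, tool y=case +x, tilted by a about tool y
def RT(a=0):return Ro.from_matrix(M@np.array([[0,1,0],[1,0,0],[0,0,-1.]]))*Ro.from_euler('y',a)
E
python3 - <<'E'
from h import *
print(delta(W(-.113,.05,.2),RT()),ctrl.get_obs()["q"])
E
```

```text
time_s: 6.62
eef_pos: [0.4096, -0.0083, 0.2136]
eef_rot: [0.022, 0.587, 0.809, -0.006]
wrist_force: [-0.5, -0.8, 0.1]
opening: 0.351
time_s: 7.2
eef_pos: [0.4109, -0.0073, 0.2157]
eef_rot: [0.025, 0.824, 0.565, 0.003]
wrist_force: [0.6, 0.0, 0.4]
opening: 0.351
(array([1.1319, 0.0798, 0.0818]), array([ 0.0814,  0.0505, -0.2649])) [-0.2867 -0.2212  2.0349 -0.0281  1.2858  0.0893]
```

```bash
python3 -m handwheel '[{"travel":[0,0,0],"dr":[0.08,0.05,-0.13]},{"travel":[0,0,0],"dr":[0,0,-0.13]},{"travel":[0.19,0,0],"dr":[0,0,0]},{"travel":[0.19,0,0],"dr":[0,0,0]},{"travel":[0.19,0,0],"dr":[0,0,0]},{"travel":[0.19,0,0],"dr":[0,0,0]},{"travel":[0.19,0,0],"dr":[0,0,0]},{"travel":[0.1,0,0],"dr":[0,0,0]},{"travel":[0,0,0],"dr":[0,0,0]}]'
python3 - <<'E'
from h import *
print(delta(W(-.113,.05,.2),RT()))
E
```

```text
time_s: 7.95
eef_pos: [0.4481, 0.1527, 0.2183]
eef_rot: [0.002, 0.777, 0.63, 0.003]
wrist_force: [0.2, 0.2, 0.7]
opening: 0.349
(array([0.0069, 0.24  , 0.1239]), array([ 0.0133, -0.0038,  0.0404]))
```

```bash
python3 -m handwheel '[{"travel":[0,0.12,0.06],"dr":[0.01,0,0.04]},{"travel":[0,0.12,0.06],"dr":[0,0,0]},{"travel":[0,0,0],"dr":[0,0,0]}]'
python3 - <<'E'
from h import *
print(delta(W(-.113,.05,.081),RT()))
im=viewer.camera("wrist");cv2.imwrite("pics/w2.png",im[:,:,::-1])
for X in([-.113,.05,.1055],[-.113,.095,.1055],[-.113,.005,.1055],[-.095,-.131,.071]):print(X,proj("wrist",W(*X)))
E
```

```text
time_s: 8.2
eef_pos: [0.4842, 0.1461, 0.201]
eef_rot: [0.001, 0.78, 0.625, 0.002]
wrist_force: [-0.6, -0.6, 0.1]
opening: 0.351
(array([-0.0015, -0.0066,  0.8   ]), array([ 0.0075, -0.0034,  0.0203]))
[-0.113, 0.05, 0.1055] [319.2785 248.169 ]
[-0.113, 0.095, 0.1055] [319.9164 187.3441]
[-0.113, 0.005, 0.1055] [318.6989 303.444 ]
[-0.095, -0.131, 0.071] [335.5696 414.5079]
```

View pics/w2.png

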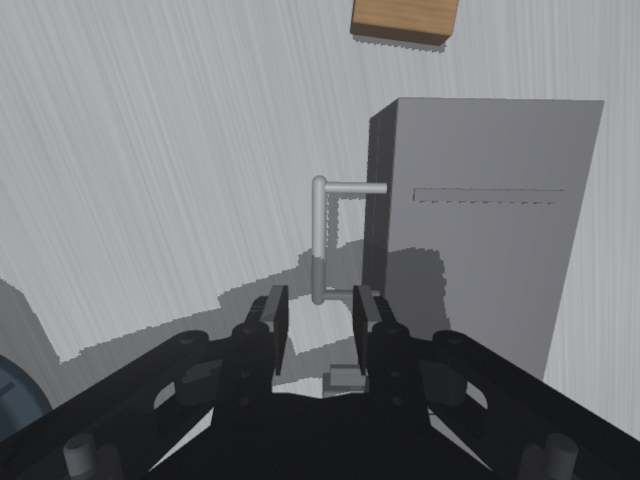

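The bar lies at column 319, rows 180–300, matching the prediction, so I'll descend and grip.

```bash
python3 -m handwheel '[{"travel":[0,0,0.14],"dr":[0,0,0.02]},{"travel":[0,0,0.14],"dr":[0,0,0]},{"travel":[0,0,0.14],"dr":[0,0,0]},{"travel":[0,0,0.14],"dr":[0,0,0]},{"travel":[0,0,0.14],"dr":[0,0,0]},{"travel":[0,0,0.1],"dr":[0,0,0]},{"travel":[0,0,0],"dr":[0,0,0]}]'; python3 -m handwheel '[{"travel":[0,0,0],"dr":[0,0,0]},{"travel":[0,0,0],"dr":[0,0,0]},{"travel":[0,0,0],"dr":[0,0,0]},{"travel":[0,0,0],"dr":[0,0,0]},{"travel":[0,0,0],"dr":[0,0,0]}]' -1
python3 - <<'E'
from h import *
p,r=tool();print("case",C(p),r.as_matrix()[:,2],ctrl.get_obs()["q"])
# arc rows: bar rel hinge, tool axes: x=case y, y=case x, z=-up
a0=np.arctan2(.0445,.178)
for a in np.arange(0,1.7,.1):
  d=.184*np.array([-np.cos(a0+a+.1)+np.cos(a0+a),np.sin(a0+a+.1)-np.sin(a0+a)])/.15;print(round(a,1),d[0],-d[1])
E
```

```text
time_s: 8.83
eef_pos: [0.4821, 0.1438, 0.0824]
eef_rot: [0.002, 0.782, 0.623, 0.003]
wrist_force: [-1.2, -0.9, -0.0]
opening: 0.351
time_s: 9.25
eef_pos: [0.4835, 0.1428, 0.0863]
eef_rot: [0.004, 0.782, 0.623, 0.005]
wrist_force: [1.1, -0.2, -4.6]
opening: 0.099
case [-0.1123  0.0466  0.0863] [ 0.0137  0.0003 -0.9999] [ 0.0516  0.2027  1.9071 -0.0004  1.0181  0.2775]
0.0 0.03564672687728648 -0.11731959296637019
0.1 0.04718105752687608 -0.11317474913382515
0.2 0.05824397064564132 -0.10789910061853299
0.3 0.0687249292626122 -0.10154535995656123
0.4 0.07851921110383228 -0.09417701162433667
0.5 0.08752895494270328 -0.08586767772274288
0.6 0.09566413839701271 -0.0767003823694239
0.7 0.10284347740281884 -0.06676672214924548
0.8 0.10899523837795001 -0.05616595091149543
0.9 0.11405795496024415 -0.04500398805823295
1.0 0.1179810421591229 -0.03339236023263314
1.1 0.12072530178409503 -0.021447086981635402
1.2 0.12226331410011965 -0.009287521526981783
1.3 0.12257971179653417 0.0029648417727230186
1.4 0.12167133353214328 0.01518758135348121
1.5 0.11954725552229477 0.02725857164170238
1.6 0.11622870085233633 0.039057203292565325
```

```bash
python3 -m handwheel '[{"travel":[0,0.036,-0.117],"dr":[0,0,0]},{"travel":[0,0.047,-0.113],"dr":[0,0,0]},{"travel":[0,0.058,-0.108],"dr":[0,0,0]},{"travel":[0,0.069,-0.102],"dr":[0,0,0]}]'
cat > arc.py <<'E'
from h import *
p,r=tool();g=p-r.as_matrix()[:,2]*ctrl.grip_point_offset;q=C(g);d=q-[.065,0,.0555]
print("grip case",q,"radius",np.hypot(d[0],d[2]),"lid",np.arctan2(d[2],-d[0])-np.arctan2(.0445,.178))
a=np.arctan2(d[2],-d[0])
for k in range(1,11):
  aa=a+.1*k;t=np.array([.065-.184*np.cos(aa),.0466,.0555+.184*np.sin(aa)])
  D=(r.inv().apply(W(*t)-g))/.15
  print(k,D-(0 if k==1 else L));L=D
print("rot",delta(p,RT())[1],ctrl.get_obs()["wrist_force"])
E
python3 arc.py
```

```text
time_s: 9.58
eef_pos: [0.5154, 0.1352, 0.1537]
eef_rot: [0.006, 0.782, 0.623, 0.008]
wrist_force: [13.9, -2.8, -17.0]
opening: 0.102
grip case [-0.08    0.0464  0.1724] radius 0.18622693925755363 lid 0.4335355374256533
1 [ 0.0012  0.0948 -0.0803]
2 [-0.0001  0.0919 -0.0811]
3 [-0.0002  0.0996 -0.0715]
4 [-0.0002  0.1062 -0.0612]
5 [-0.0003  0.1118 -0.0503]
6 [-0.0004  0.1163 -0.0389]
7 [-0.0004  0.1196 -0.0271]
8 [-0.0005  0.1217 -0.015 ]
9 [-0.0006  0.1226 -0.0028]
10 [-0.0006  0.1222  0.0094]
rot [ 0.037  -0.0083  0.0091] [ 13.9453  -2.7659 -17.0316]
```

```bash
python3 -m handwheel '[{"travel":[0,0.09,-0.08],"dr":[0.03,0,0]},{"travel":[0,0.092,-0.081],"dr":[0,0,0]},{"travel":[0,0.1,-0.071],"dr":[0,0,0]},{"travel":[0,0.106,-0.061],"dr":[0,0,0]},{"travel":[0,0.112,-0.05],"dr":[0,0,0]}]'; python3 arc.py
```

```text
time_s: 10.0
eef_pos: [0.5833, 0.1191, 0.2102]
eef_rot: [-0.005, 0.781, 0.624, -0.003]
wrist_force: [-1.7, 0.2, -6.4]
opening: 0.104
grip case [-0.0096  0.0463  0.2289] radius 0.18878176498026197 lid 0.9193473707381551
1 [ 0.0012  0.1274 -0.015 ]
2 [-0.0008  0.1182 -0.0325]
3 [-0.0008  0.1209 -0.0205]
4 [-0.0009  0.1223 -0.0083]
5 [-0.0009  0.1225  0.0039]
6 [-0.0009  0.1215  0.0161]
7 [-0.0009  0.1193  0.0282]
8 [-0.0009  0.1159  0.04  ]
9 [-0.0009  0.1114  0.0513]
10 [-0.0009  0.1057  0.0622]
rot [-0.0222 -0.0036  0.0137] [-1.6808  0.1911 -6.4311]
```

```bash
python3 -m handwheel '[{"travel":[0,0.122,-0.025],"dr":[-0.02,0,0.01]},{"travel":[0,0.118,-0.03],"dr":[0,0,0]},{"travel":[0,0.121,-0.02],"dr":[0,0,0]},{"travel":[0,0.122,-0.008],"dr":[0,0,0]},{"travel":[0,0.122,0.004],"dr":[0,0,0]}]'; python3 arc.py
```

```text
time_s: 10.42
eef_pos: [0.6698, 0.0988, 0.2263]
eef_rot: [-0.004, 0.782, 0.623, -0.004]
wrist_force: [-2.0, -1.3, 3.8]
opening: 0.101
grip case [0.0792 0.0462 0.245 ] radius 0.1900594592108972 lid 1.4007965267200353
1 [0.0023 0.1193 0.0542]
2 [-0.0004  0.1198  0.026 ]
3 [-0.0004  0.1166  0.0378]
4 [-0.0004  0.1123  0.0493]
5 [-0.0004  0.1068  0.0602]
6 [-0.0003  0.1002  0.0706]
7 [-0.0003  0.0927  0.0803]
8 [-0.0003  0.0842  0.0891]
9 [-0.0002  0.0749  0.0971]
10 [-0.0002  0.0648  0.1041]
rot [-0.0218  0.0012  0.0073] [-1.9677 -1.3408  3.8247]
```

```bash
python3 -m handwheel '[{"travel":[0,0.119,0.02],"dr":[-0.02,0,0]},{"travel":[0,0.12,0.025],"dr":[0,0,0]},{"travel":[0,0.03,0.01],"dr":[0,0,0]},{"travel":[0,0,0],"dr":[0,0,0]},{"travel":[0,0,0],"dr":[0,0,0]}]'; python3 arc.py|head -1
python3 -m handwheel '[{"travel":[0,0,0],"dr":[0,0,0]},{"travel":[0,0,0],"dr":[0,0,0]},{"travel":[0,0,0],"dr":[0,0,0]},{"travel":[0,0,-0.1],"dr":[0,0,0]},{"travel":[0,0,-0.2],"dr":[0,0,0]},{"travel":[0,0,-0.2],"dr":[0,0,0]},{"travel":[0,-0.1,-0.2],"dr":[0,0,0]},{"travel":[0,-0.26,0],"dr":[0,0,0]},{"travel":[0,-0.26,0],"dr":[0,0,0]},{"travel":[0,-0.26,0],"dr":[0,0,0]},{"travel":[0,-0.26,0],"dr":[0,0,0]},{"travel":[0,0,0],"dr":[0,0,0]}]' -0.3
python3 - <<'E'
from h import *
for n in("top","wrist","side"):
    cv2.imwrite(f"pics/{n}3.png",viewer.camera(n)[:,:,::-1])
print(C(tool()[0]))
a=cv2.imread("pics/side3.png")[160:340,250:420];a=cv2.convertScaleAbs(cv2.resize(a,(567,600),interpolation=cv2.INTER_CUBIC),alpha=1.5,beta=10);cv2.imwrite("pics/side3c.png",a)
E
```

```text
time_s: 10.83
eef_pos: [0.7101, 0.0891, 0.2194]
eef_rot: [-0.002, 0.782, 0.623, -0.002]
wrist_force: [-0.0, -0.9, -1.5]
opening: 0.097
grip case [0.1206 0.046  0.2381] radius 0.19085743055883717 lid 1.621557355800013
time_s: 11.83
eef_pos: [0.5336, 0.1287, 0.3329]
eef_rot: [0.001, 0.782, 0.623, -0.0]
wrist_force: [0.9, -0.1, 0.1]
opening: 0.35
[-0.0535  0.044   0.3342]
```

View pics/wrist3.png

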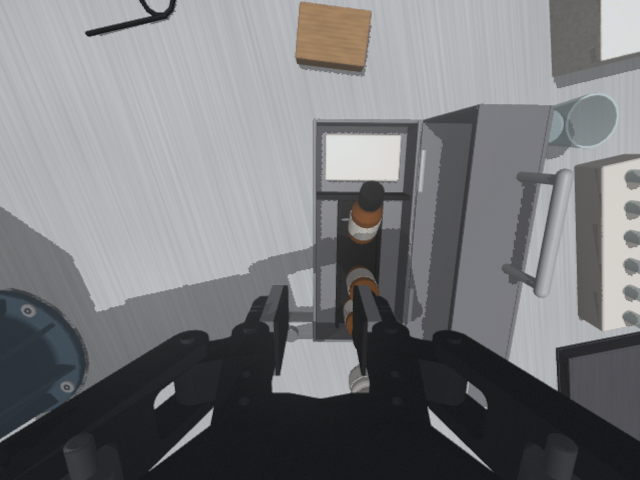

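The wrist view shows the lid standing open and the tipped bottle's cap at (372,194), head over the divider (row ~195). The two upright neighbours are at about (362,285) and (357,315).

```bash
python3 - <<'E'
from h import *
for nm,p,z in(("cap",(371,196),.088),("captop",(372,190),.097),("divL",(318,193),.041),("divR",(410,196),.041),("grooveL",(340,219),.007),("FL",(315,120),.055),("FR",(417,120),.055),("laneL",(336,235),.022),("laneR",(383,235),.022),("n1 cap",(362,276),.111),("BRc",(314,340),.055)):print(nm,C(ray("wrist",p,z)))
a=cv2.imread("pics/wrist3.png")[110:350,300:430];cv2.imwrite("pics/wc.png",cv2.convertScaleAbs(cv2.resize(a,None,fx=2.5,fy=2.5,interpolation=cv2.INTER_CUBIC),alpha=1.6,beta=15))
i=cv2.imread("pics/wc.png");b=cv2.imread("pics/side3c.png");b=b[:, :470];cv2.imwrite("pics/cmp.png",np.hstack([i,b[:i.shape[0]]]) if b.shape[0]==i.shape[0] else i)
E
```

```text
cap [0.0085 0.0646 0.088 ]
captop [0.0079 0.0724 0.097 ]
divL [-0.0534  0.0626  0.041 ]
divR [0.0673 0.059  0.041 ]
grooveL [-0.0217  0.0217  0.007 ]
FL [-0.0571  0.1508  0.055 ]
FR [0.0649 0.1513 0.055 ]
laneL [-0.0279  0.0017  0.022 ]
laneR [0.0385 0.0018 0.022 ]
n1 cap [-0.0016 -0.0263  0.111 ]
BRc [-0.0588 -0.145   0.055 ]
```

View pics/cmp.png

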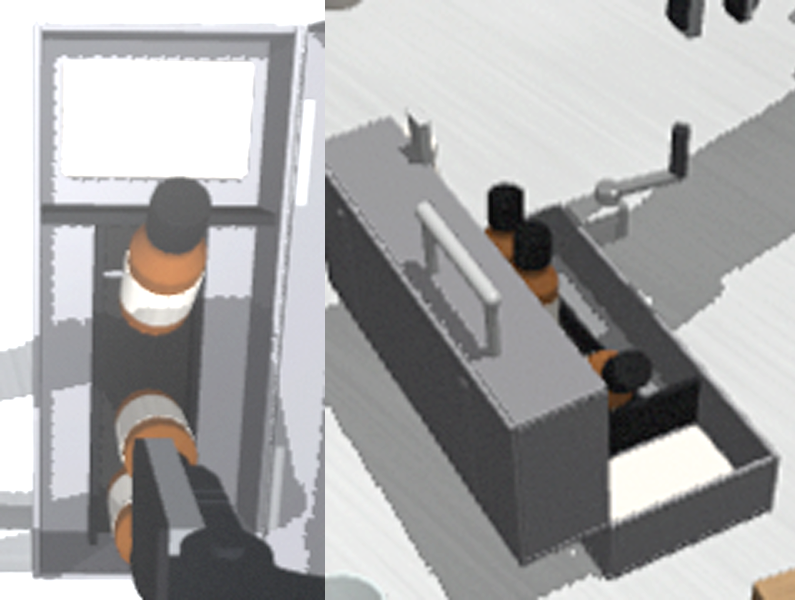

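Side crop: the latch arm is swung out and the lid is open. I'll now tilt the tool 40° to line up with the bottle axis.

```bash
python3 -m handwheel '[{"travel":[0.1,0,0],"dr":[0,-0.22,0]},{"travel":[0.1,0,0],"dr":[0,-0.22,0]},{"travel":[0.1,0,0],"dr":[0,-0.22,0]},{"travel":[0.1,0,0],"dr":[0,-0.22,0]},{"travel":[0,0,0],"dr":[0,-0.22,0]},{"travel":[0,0,0],"dr":[0,-0.22,0]},{"travel":[0,0,0],"dr":[0,-0.06,0]},{"travel":[0,0,0],"dr":[0,0,0]}]' 0.2
python3 - <<'E'
from h import *
print(C(tool()[0]),delta(W(.008,.118,.152),RT(-np.radians(40))),ctrl.get_obs()["q"])
for nm,p,z in(("n1 body left edge",(360,267),.02),("n1label",(362,270),.06)):print(nm,C(ray("wrist",p,z)))
E
```

```text
time_s: 12.65
eef_pos: [0.5681, 0.1824, 0.3241]
eef_rot: [0.237, 0.734, 0.57, -0.283]
wrist_force: [0.3, 0.2, -0.8]
opening: 0.601
[-0.039   0.1045  0.3241] (array([0.8599, 0.2825, 0.7766]), array([ 0.0234,  0.1096, -0.0482])) [ 0.4108  0.5215  1.1507 -0.6292  1.9017  0.5856]
n1 body left edge [ 0.0584 -0.4448  0.02  ]
n1label [ 0.0533 -0.382   0.06  ]
```

```bash
python3 -m handwheel '[{"travel":[0,0,0],"dr":[0.02,0.11,-0.05]},{"travel":[0.15,0.05,0.13],"dr":[0,0,0]},{"travel":[0.15,0.05,0.13],"dr":[0,0,0]},{"travel":[0.15,0.05,0.13],"dr":[0,0,0]},{"travel":[0.15,0.05,0.13],"dr":[0,0,0]},{"travel":[0.12,0.05,0.13],"dr":[0,0,0]},{"travel":[0,0,0],"dr":[0,0,0]}]'
cat > look.py <<'E'
from h import *
import sys
print(C(tool()[0]),delta(W(.008,.054,.0757),RT(-np.radians(40))),ctrl.get_obs()["q"])
im=viewer.camera("wrist");cv2.imwrite(f"pics/{sys.argv[1]}.png",im[:,:,::-1])
for X in([.008,.0645,.088],[.008,.0722,.0972],[.008,.022,.007]):print(X,proj("wrist",W(*X)))
E
python3 look.py w4
```

```text
time_s: 13.23
eef_pos: [0.6209, 0.1947, 0.1742]
eef_rot: [0.209, 0.741, 0.584, -0.259]
wrist_force: [-0.5, -0.2, -2.1]
opening: 0.598
[0.0096 0.1285 0.1742] (array([ 0.0249, -0.0144,  0.8229]), array([ 0.0085, -0.0383, -0.0134])) [ 0.3768  0.7205  1.1215 -0.5498  1.7037  0.6519]
[0.008, 0.0645, 0.088] [315.5472 235.9081]
[0.008, 0.0722, 0.0972] [315.4277 239.403 ]
[0.008, 0.022, 0.007] [315.9795 198.6104]
```

View pics/w4.png

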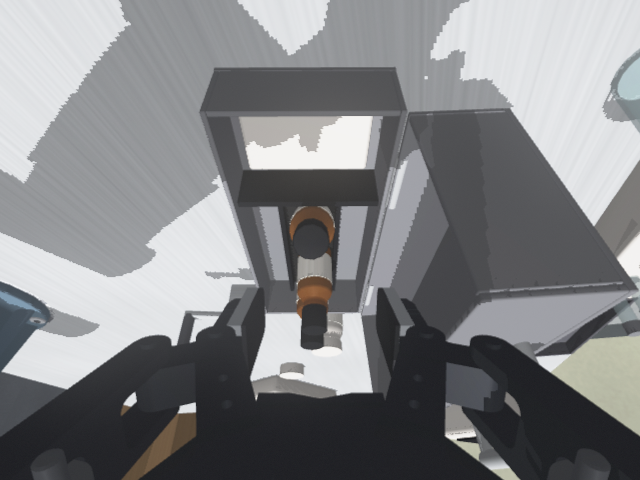

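The cap's end face is at (312,238) against a predicted (315,239), and the view runs straight down the bottle axis, so alignment is good. Next: advance and grip.

```bash
python3 -m handwheel '[{"travel":[0,-0.02,0.1],"dr":[0,-0.04,-0.01]},{"travel":[0.02,0,0.15],"dr":[0,0,0]},{"travel":[0,0,0.15],"dr":[0,0,0]},{"travel":[0,0,0.15],"dr":[0,0,0]},{"travel":[0,0,0.13],"dr":[0,0,0]},{"travel":[0,0,0.08],"dr":[0,0,0]},{"travel":[0,0,0],"dr":[0,0,0]}]'
python3 look.py w5
```

```text
time_s: 13.87
eef_pos: [0.6135, 0.1263, 0.1034]
eef_rot: [0.219, 0.743, 0.58, -0.253]
wrist_force: [-0.7, 1.0, 0.8]
opening: 0.596
[0.018  0.0602 0.1034] (array([ 0.0827, -0.0722,  0.1678]), array([ 0.0425, -0.0312, -0.0426])) [ 0.298   0.7153  1.288  -0.5902  1.5161  0.6912]
[0.008, 0.0645, 0.088] [295.3557 270.3042]
[0.008, 0.0722, 0.0972] [294.0543 278.8269]
[0.008, 0.022, 0.007] [300.2421 206.0567]
```

```bash
python3 -m handwheel '[{"travel":[0,-0.08,0],"dr":[0.04,-0.03,-0.04]},{"travel":[0.08,0,0],"dr":[0,0,0]},{"travel":[0,0,0.05],"dr":[0,0,0]},{"travel":[0,0,0],"dr":[0,0,0]}]'
python3 look.py w6
```

```text
time_s: 14.25
eef_pos: [0.6084, 0.1348, 0.0963]
eef_rot: [0.215, 0.739, 0.582, -0.261]
wrist_force: [0.2, -0.2, -0.5]
opening: 0.597
[0.0111 0.0673 0.0963] (array([ 0.0189, -0.0224,  0.1622]), array([ 0.0191, -0.0158, -0.0192])) [ 0.311   0.7334  1.2778 -0.5838  1.5307  0.693 ]
[0.008, 0.0645, 0.088] [311.1218 289.7539]
[0.008, 0.0722, 0.0972] [310.7158 299.872 ]
[0.008, 0.022, 0.007] [312.5566 218.509 ]
```

View pics/w6.png

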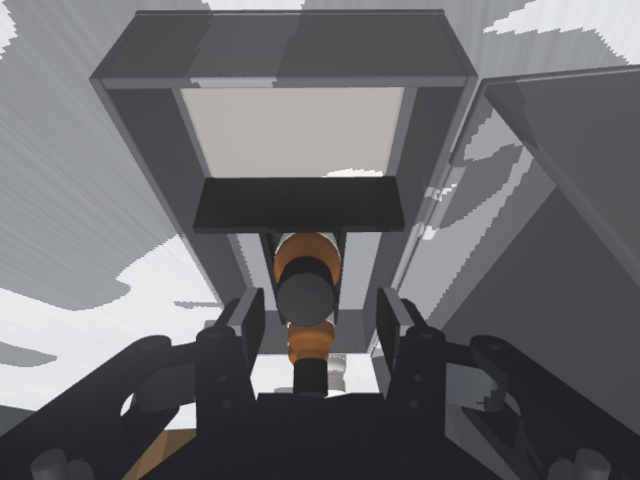

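The cap face is at (306,297) against a predicted (311,300), about 2 mm off in x. I'll correct that, push in and close. Ten images viewed so far.

```bash
python3 -m handwheel '[{"travel":[0.02,-0.038,0],"dr":[0.02,-0.02,-0.02]},{"travel":[0,0,0.07],"dr":[0,0,0]},{"travel":[0,0,0.07],"dr":[0,0,0]},{"travel":[0,0,0],"dr":[0,0,0]}]'
python3 look.py w7
```

```text
time_s: 14.63
eef_pos: [0.601, 0.1252, 0.0778]
eef_rot: [0.213, 0.736, 0.584, -0.268]
wrist_force: [-0.5, 0.5, 0.1]
opening: 0.602
[0.006  0.0562 0.0778] (array([-0.0025,  0.013 ,  0.0202]), array([0.0025, 0.0026, 0.0004])) [ 0.3021  0.747   1.303  -0.5903  1.5068  0.6978]
[0.008, 0.0645, 0.088] [321.9297 315.9492]
[0.008, 0.0722, 0.0972] [322.1379 330.1564]
[0.008, 0.022, 0.007] [321.0727 227.7249]
```

```bash
python3 -m handwheel '[{"travel":[0,0,0],"dr":[0,0,0]},{"travel":[0,0,0],"dr":[0,0,0]},{"travel":[0,0,0],"dr":[0,0,0]},{"travel":[0,0,0],"dr":[0,0,0]},{"travel":[0,0,0],"dr":[0,0,0]}]' -1
cat > piv.py <<'E'
from h import *
p,r=tool();z=C(W(0,0,0)+r.as_matrix()[:,2]) ;T=M.T@r.as_matrix();print("tcp",C(p),"tool z",T[:,2],"tool y",T[:,1])
tilt=np.arctan2(-T[1,2],-T[2,2]);print("tilt",np.degrees(tilt),ctrl.get_obs()["wrist_force"],ctrl.get_obs()["opening"])
# TCP above underside centre L along axis ; foot edge estimate
print("rot to vertical",delta(p,RT(0))[1])
E
python3 piv.py
```

```text
time_s: 15.1
eef_pos: [0.6013, 0.1251, 0.0783]
eef_rot: [0.213, 0.736, 0.584, -0.268]
wrist_force: [0.2, -0.4, -1.5]
opening: 0.305
tcp [0.0064 0.0562 0.0783] tool z [ 0.001  -0.6435 -0.7655] tool y [1.     0.0001 0.0012]
tilt 40.05113494000381 [ 0.1654 -0.4444 -1.5286] 0.3048247073172928
rot to vertical [ 0.0022  1.335  -0.0006]
```

```bash
python3 -m handwheel '[{"travel":[-0.034,0,-0.041],"dr":[0,0,0]},{"travel":[-0.045,0,0.012],"dr":[0,0.167,0]},{"travel":[-0.045,0,0.012],"dr":[0,0.167,0]},{"travel":[-0.045,0,0.012],"dr":[0,0.167,0]},{"travel":[-0.045,0,0.012],"dr":[0,0.167,0]}]'; python3 piv.py
```

```text
time_s: 15.52
eef_pos: [0.5945, 0.1041, 0.0928]
eef_rot: [0.105, 0.769, 0.616, -0.132]
wrist_force: [0.1, 0.5, -1.4]
opening: 0.305
tcp [0.0046 0.0343 0.0928] tool z [ 0.0018 -0.3325 -0.9431] tool y [ 1.      0.0093 -0.0014]
tilt 19.420290422931807 [ 0.0601  0.4989 -1.4179] 0.3048887040183195
rot to vertical [0.0004 0.6474 0.018 ]
```

```bash
python3 -m handwheel '[{"travel":[-0.05,0,0.008],"dr":[0,0.162,0.01]},{"travel":[-0.05,0,0.004],"dr":[0,0.162,0.01]},{"travel":[-0.05,0,0],"dr":[0,0.162,0]},{"travel":[-0.05,0,0],"dr":[0,0.162,0]},{"travel":[0,0,0],"dr":[0,0,0]}]'; python3 piv.py
```

```text
time_s: 15.93
eef_pos: [0.5903, 0.0716, 0.1049]
eef_rot: [-0.0, 0.784, 0.621, 0.012]
wrist_force: [0.7, 0.0, -1.3]
opening: 0.306
tcp [0.0078 0.0016 0.1049] tool z [ 0.0147  0.0199 -0.9997] tool y [ 0.9999 -0.0012  0.0147]
tilt -1.140473534728804 [ 0.6899  0.0239 -1.3382] 0.30603035406138984
rot to vertical [ 0.028 -0.038 -0.002]
```

```bash
python3 -m handwheel '[{"travel":[0,-0.03,0],"dr":[0.028,-0.038,0]},{"travel":[0,0,0.05],"dr":[0,0,0]},{"travel":[0,0,0.05],"dr":[0,0,0]},{"travel":[0,0,0],"dr":[0,0,0]}]'; python3 piv.py
python3 - <<'E'
from h import *
cv2.imwrite("pics/w8.png",viewer.camera("side")[:,:,::-1])
a=cv2.imread("pics/w8.png")[160:340,250:420];a=cv2.convertScaleAbs(cv2.resize(a,(567,600),interpolation=cv2.INTER_CUBIC),alpha=1.5,beta=10);cv2.imwrite("pics/w8c.png",a)
E
```

```text
time_s: 16.27
eef_pos: [0.5862, 0.0724, 0.0907]
eef_rot: [0.002, 0.784, 0.621, -0.002]
wrist_force: [-0.2, 0.3, -0.9]
opening: 0.307
tcp [0.0036 0.0014 0.0907] tool z [ 0.001  -0.0066 -1.    ] tool y [ 1.     -0.0019  0.001 ]
tilt 0.37736220686736205 [-0.1885  0.2605 -0.8863] 0.3071326948569908
rot to vertical [ 0.0019  0.0126 -0.0036]
```

View pics/w8c.png

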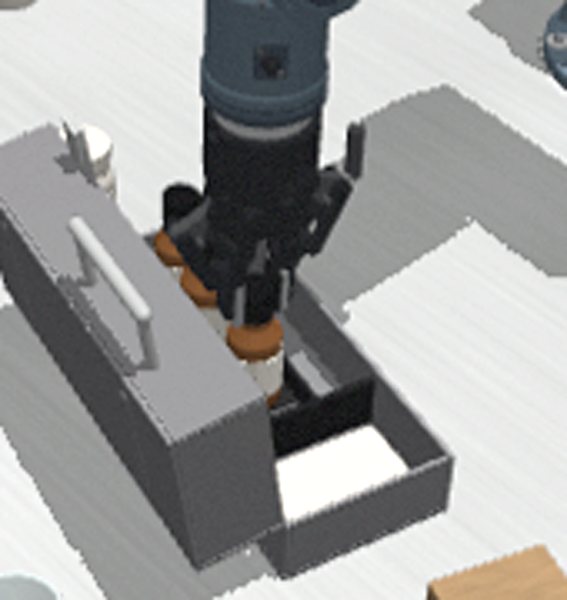

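The bottle is upright in the grip, just right of the divider, and the neighbours are standing. I'll lower it in small steps while watching the force.

```bash
python3 -m handwheel '[{"travel":[0,0,0.02],"dr":[0,0.012,0]},{"travel":[0,0,0.012],"dr":[0,0,0]}]'; python3 -m handwheel '[{"travel":[0,0,0.01],"dr":[0,0,0]}]';python3 -m handwheel '[{"travel":[0,0,0.01],"dr":[0,0,0]}]'; python3 piv.py
```

```text
time_s: 16.48
eef_pos: [0.5863, 0.0746, 0.0856]
eef_rot: [0.0, 0.783, 0.622, -0.0]
wrist_force: [-4.6, 0.9, 17.1]
opening: 0.308
time_s: 16.57
eef_pos: [0.5868, 0.0752, 0.0856]
eef_rot: [0.0, 0.783, 0.623, -0.0]
wrist_force: [-7.3, -1.2, 25.4]
opening: 0.308
time_s: 16.65
eef_pos: [0.5869, 0.0755, 0.0857]
eef_rot: [0.0, 0.782, 0.623, -0.0]
wrist_force: [-6.9, -1.0, 13.8]
opening: 0.307
tcp [0.0037 0.0047 0.0857] tool z [ 0.0002 -0.0014 -1.    ] tool y [1.     0.0044 0.0002]
tilt 0.07741977578198443 [-6.9385 -0.9614 13.755 ] 0.30703274236956035
rot to vertical [0.0003 0.0026 0.0085]
```

```bash
python3 -m handwheel '[{"travel":[0,0,-0.002],"dr":[0,0,0]},{"travel":[0,0,0],"dr":[0,0,0]}]'; python3 -m handwheel '[{"travel":[0,0,0],"dr":[0,0,0]},{"travel":[0,0,0],"dr":[0,0,0]},{"travel":[0,0,0],"dr":[0,0,0]},{"travel":[0,0,0],"dr":[0,0,0]},{"travel":[0,0,0],"dr":[0,0,0]},{"travel":[0,0,-0.08],"dr":[0,0,0]},{"travel":[0,0,-0.1],"dr":[0,0,0]},{"travel":[0,0,-0.15],"dr":[0,0,0]},{"travel":[0,0,-0.2],"dr":[0,0,0]},{"travel":[0,0,-0.25],"dr":[0,0,0]},{"travel":[0,0,-0.25],"dr":[0,0,0]},{"travel":[0,0,-0.25],"dr":[0,0,0]},{"travel":[0,-0.25,-0.1],"dr":[0,0,0]},{"travel":[0,-0.25,0],"dr":[0,0,0]},{"travel":[0,-0.25,0],"dr":[0,0,0]},{"travel":[0,-0.25,0],"dr":[0,0,0]},{"travel":[0,0,0],"dr":[0,0,0]}]' 0.1
python3 - <<'E'
from h import *
i=viewer.camera("side")[:,:,::-1];t=viewer.camera("top")[:,:,::-1]
cv2.imwrite("pics/t9.png",t)
f=lambda a:cv2.convertScaleAbs(cv2.resize(a,(400,424),interpolation=cv2.INTER_CUBIC),alpha=1.5,beta=10)
cv2.imwrite("pics/fin.png",np.hstack([f(i[160:340,250:420]),f(t[150:320,180:340])]))
print([proj("top",W(.0037,y,.111)) for y in(.0047,-.05)])
for v in ("wrist",): cv2.imwrite("pics/w9.png",viewer.camera(v)[:,:,::-1])
# change check vs start outside case
d=cv2.absdiff(t,cv2.imread("pics/top0.png")).max(2)>40
for n,b in dict(jar=(370,205,410,245),timer=(505,275,540,308),box=(153,188,194,234),spec=(85,283,145,350)).items():print(n,d[b[1]:b[3],b[0]:b[2]].mean())
E
```

```text
time_s: 16.82
eef_pos: [0.5873, 0.0763, 0.0867]
eef_rot: [0.001, 0.782, 0.624, -0.0]
wrist_force: [0.4, -0.3, -1.9]
opening: 0.309
time_s: 18.23
eef_pos: [0.4363, 0.1104, 0.3115]
eef_rot: [0.002, 0.783, 0.623, 0.001]
wrist_force: [1.0, 0.7, 0.5]
opening: 0.55
[array([275.7615, 204.0786]), array([300.199, 209.041])]
jar 0.0
timer 0.0
box 0.8138918345705196
spec 0.15149253731343285
```

View pics/fin.png

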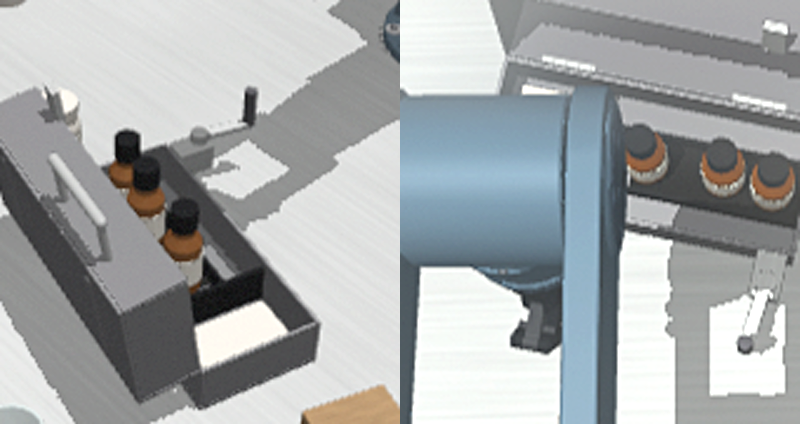

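All three bottles are standing, the latch is out and the lid is open. The slide box's change in the top view is the arm covering it, so I'll check it in the side view and then hand in.

```bash
python3 - <<'E'
from h import *
def box(i):
    h=cv2.cvtColor(i,cv2.COLOR_BGR2HSV);m=cv2.inRange(h[320:365,370:435],(5,90,60),(20,255,255));return np.argwhere(m).mean(0)
i=viewer.camera("side")[:,:,::-1];s=cv2.imread("pics/side0.png");print(box(i),box(s))
d=cv2.absdiff(i,s).max(2)>40;print("spec",d[290:360,475:560].mean(),ctrl.get_obs()["wrist_force"])
print(ctrl.hand_in())
E
```

```text
[21.0072 32.333 ] [19.9878 32.0311]
spec 0.2215126050420168 [ 0.6806  0.1073 -0.1153]
the job is handed in; nothing more can be done
None
```

The job is handed in: the latch is swung free, the lid stands open, and the tipped bottle is upright on the lane floor, on its own side of the divider. It took about 18 s of the 67 s allowed, and no verdict is reported on hand-in.

- **Latch and lid:** I swung the latch out by its peg to about 1.4 rad, then opened the lid by its handle to about 1.62 rad. Both angles come from the arm's position; the last pictures also show the latch out and the lid open.
- **Bottle:** I gripped it by the cap, lifted it slightly, turned it upright and set it down at about case x = 4 mm, y = 5 mm. The tool was within 0.1° of vertical when it touched down.
- **Last checks:** In the final side and top views all three bottles stand, and the gripper was clear, with wrist force near zero.
- **Other objects:** The jar and timer showed no change. The slide box moved about 1 pixel in the side view.
- **Checks that disagreed:** In the top view the slide box area changed a lot, because the arm was covering it. The spectacles area differed by 15–22% in the image comparisons. I put that down to the arm's shadow, since the arm never came near them, but I didn't measure their position separately.

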